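# Pickup under the height bar

### The arm

A 6-joint arm with a two-finger parallel gripper is mounted at the origin on the work surface. World frame = base frame: x ahead of the robot, y to its left, z up, the work surface at z = 0. Lengths are in m, angles in rad, forces in N, time in s.
With the tool pointing down it reaches from about 0.3 to 0.825 m from the base axis. Payload 5.4 kg.
Tool frame: the origin (TCP) lies between the finger pads; the fingertips stand 22 mm ahead of it and the grasp point (between the pads) lies 3 mm ahead of it (tips_ahead is the distance from the TCP to the fingertips, in m); z points along the fingers, y is the direction in which the jaws open and shut (so a half turn about z gives the same grasp; the last joint's range is limited). The gripper opens to 92 mm and grips with 3 to 60 N. Pads are 20 mm wide; open, the fingers measure 128 mm over their backs; the gripper's body (75 mm by 189 mm) begins 69 mm behind the grasp point.
Start: joints at [-1.36, 0.158, 1.597, -0, 1.386, -0.21], TCP at [0.235, -0.525, 0.237] pointing down, gripper open.
Joint ranges: [-2.91, 2.91], [-0.94, 2.29], [0.18, 2.7], [-1.29, 4.43], [0.17, 2.64], [-3, 3]. Speed limits (rad/s): [2.57, 2.57, 3.14, 3.14, 3.14, 3.14].

### API

Orientations are given as a unit quaternion [x, y, z, w].
In Python, from bench import * gives the robot as it stands.
- The arm moves only by the shell command python3 -m pendant 'ROWS' [FORCE]. ROWS is a JSON object of lists of equal length, an entry for each row: "linear": the shift along the tool's x, y, z in units of 0.15 m (1.0 is 0.15 m), a list of three; "turn": the turn, a rotation vector about the tool's x, y, z in units of 120 degrees (1.0 is 120 degrees), a list of three; "fingers": the gripper's target within -1 to 1 (shut at 1, half-way at 0, fully open at -1). A call has 1 to 5 rows; each row is the pose to reach, as a shift and turn from the pose measured when the call began, along the tool's axes at that moment; what a row does not reach only later rows make up. A row lasts 1/10 s, in which the tool goes at most 50 mm and 8.59 degrees, less where a joint would pass 70% of its speed; a pose out of reach is approached as far as the arm can. A call with a number of a shift or a turn outside -1 to 1 is refused whole. A call with a gripper value outside its range is refused whole. The fingers move at their own pace and stop on an object; FORCE is the grip in N (left out, the last holds). Time passes only in rows, so rows that repeat a pose let the fingers close. It gives the time, the measured TCP pose, the force and the opening at its end, in the units of the state.
- state(): the state, without advancing time (a new reading comes with each control period).
- grab_frame(name): name is "side" or "top"; returns a dict with "pixels" (480x640x3 uint8, blue, green, red), "mtx" (3x3 intrinsics, pixels), "camera_from_world" (4x4, takes a point from world to camera coordinates). Camera axes: x right, y down, z forward; pixel columns grow to the right and rows downward; lengths in m; the calibration is good to about 2 mm. A picture is of the moment at which its call begins. There is no depth.
- sign_off(): hands the job in, once; it reports no verdict.
The state is a dict: "t": time; "q": joint angles; "joint_velocities": joint speeds; "tau": joint torques, N m; "position": TCP position; "ee_rot": TCP orientation; "force": force on the tool from outside, world axes, zero at the start; "wrist_torque": the same for the moment, N m; "grip_width": finger opening in m.
Only numpy, scipy, OpenCV 4.12 (cv2) and the standard library are available. Lean on these libraries where they do the work, as an engineer would, in place of code of your own. Each camera call takes 0.05 s, during which the arm holds its last target. There are 200 camera calls.

### The job

Check that the lilac toy pickup clears the height bar: set it on the toy road in front of the bar, nose towards the bar, then push it along the road, cab passing under the bar, until its nose meets the buffer of the red end stop. Press it against the buffer with a light but definite push (about 6 N, never as much as 10 N) for a second, then let go and leave it parked there. Do not knock the bar, and leave the other toys where they are.

Things in the scene. Friction and masses are not known exactly. Their poses are not given: they have to be found in the camera images.
- truck_cab (a point): loose lilac toy pickup truck: centre of its cab, half-way up (28.5 mm above the truck's underside). x axis towards the nose, y to its left, z up. One rigid piece, 145 long, 48 wide, about 0.25 kg, smooth slippery lacquer; flat underside that slides (wheels are only discs on the sides). The cab is the front 55 mm, 57 mm tall; the nose face lies 27.5 mm ahead of this point, the tail face 117.5 mm behind
- truck_nose (a point): middle of the truck's flat nose face, 15 mm above its underside; axes as truck_cab
- road: fixed toy road: beech board 340 x 120 x 12 mm with a grey lane. Origin on the table (board's underside), right below the height bar; x axis: driving direction along the middle of the lane, z up. The road's top is 12 mm above the origin; the board runs from x = -200 to +140 mm. White posts, 75 mm high, inner faces 88 mm apart, stand either side of the lane at x = 0
- truck_tail (a point): middle of the flat tail face of the truck, 14 mm above its underside; axes as truck_cab. The bed behind the cab is 90 mm long and only 28 mm tall
- lane_mouth (a point): on the road's top in mid-lane, 90 mm before the bar, axes as the road. Two fixed wooden kerbs, 10 mm high, bound the lane: 84 mm apart here, they close in like a funnel to 56 mm at 40 mm before the bar, then run straight to the far end. The road before this point is open
- bar: fixed yellow and black height bar across the road above its origin, 14 mm thick along the road, 112 mm long, 15 mm high; origin at its centre. Its underside is 60 mm above the road's top, 3 mm more than the cab's height; its top is 75 mm above the road's top.
- stop: fixed red end stop on the road past the bar, 30 x 52 x 34 mm, x axis as the road's. Origin: foot of its near face, in mid-lane, on the road's top. The nose meets the black buffer pad (36 x 20 mm, centre 15 mm above the road) on a rod before that face: stiff, its front stands out 6 to 34 mm from the face, differently at each start and not measured, so it must be felt
- pop_toy: purple silicone press-button pop toy, a disc 110 mm across and 12 mm thick with small domes on top; stands loose, to be left alone. Origin: centre of its underside
- tile_puzzle: wooden sliding-tile puzzle, 110 x 110 x 17 mm; stands loose, to be left alone. Origin: centre of its underside
- stick_pot: white ceramic pot, 80 mm across and 95 mm tall, with coloured plastic sticks up to 160 mm high; stands loose, to be left alone. Origin: centre of its underside
- bus: coral toy double-decker bus, 130 x 50 x 85 mm; stands loose, to be left alone. Origin: centre of its underside
- rainbow: nested wooden rainbow arches, 120 wide, 40 deep, 60 mm tall; stands loose, to be left alone. Origin: centre of its underside
- ring_tower: stack of coloured rings, 90 mm across and 106 mm tall; stands loose, to be left alone. Origin: centre of its underside
- tree: small green cone-shaped wooden tree, 48 mm across and 85 mm tall; stands loose, to be left alone. Origin: centre of its underside
Not all that is in view belongs to the job. Of the things that look like the part that bears truck_cab, the largest one is meant.

How it is judged:
By the outcome, as a careful person would: the job done as asked, in the order asked, and still so for the second after the job is handed in, with the robot touching nothing.
It also fails if it takes over 56 s, if anything falls off the work surface, if the arm or the gripper's body presses on something with over 40 N, if the wrist force passes 120 N, or if a joint passes its speed limit or range.

## Working session

There is one attempt and no reset: what is moved stays moved. The work goes in short steps, Python scripts to look and compute and a shell command to move; the robot and the scene stay as the last step left them, time stands still between calls to the robot, and variables do not carry over. Pictures are saved under pics/ and viewed, about 8 in all and at most 12, crops included, and the job is handed in when it is done.

```bash
mkdir -p pics; ls; python3 - <<'E'
from bench import *
import cv2
s=state(); print({k:s[k] for k in('t','position','ee_rot','force','grip_width')})
for n in('top','side'):
    f=grab_frame(n); cv2.imwrite(f'pics/{n}0.png',f['pixels']); print(n,f['mtx'],f['camera_from_world'])
E
```

```text
pics
{'t': 0.0, 'position': array([ 0.23474381, -0.52424599,  0.23561498]), 'ee_rot': array([ 9.77947072e-01,  2.08850697e-01,  6.84667417e-06, -9.54285923e-04]), 'force': array([ 0.1245084 , -0.68654674,  0.38559288]), 'grip_width': 0.09173585807204081}
top [[613.43613462   0.         315.62582587]
 [  0.         613.43613462 236.22990403]
 [  0.           0.           1.        ]] [[-0.08976013 -0.99596097 -0.00220483  0.05711433]
 [-0.9755026   0.08836233 -0.20146161  0.56577254]
 [ 0.20084272 -0.0159324  -0.97949393  1.49399518]
 [ 0.          0.          0.          1.        ]]
side [[549.40949646   0.         328.92250643]
 [  0.         549.40949646 235.70977304]
 [  0.           0.           1.        ]] [[-0.83681825 -0.54730183 -0.01399747  0.48532542]
 [-0.36371915  0.57486827 -0.73296307  0.27130089]
 [ 0.40919872 -0.60826572 -0.68012441  1.09174131]
 [ 0.          0.          0.          1.        ]]
```

View pics/top0.png

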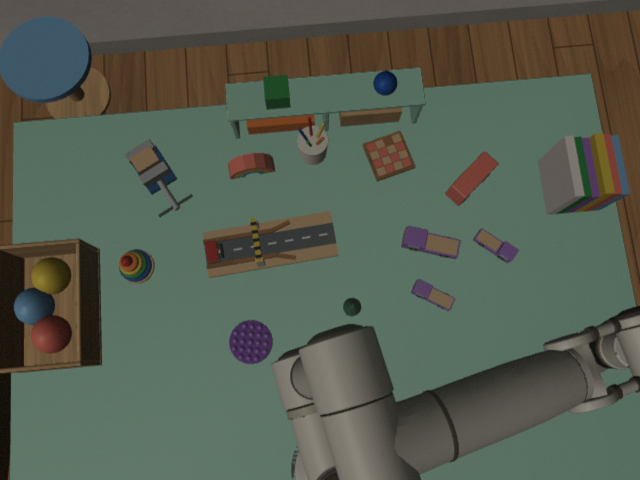

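View pics/side0.png

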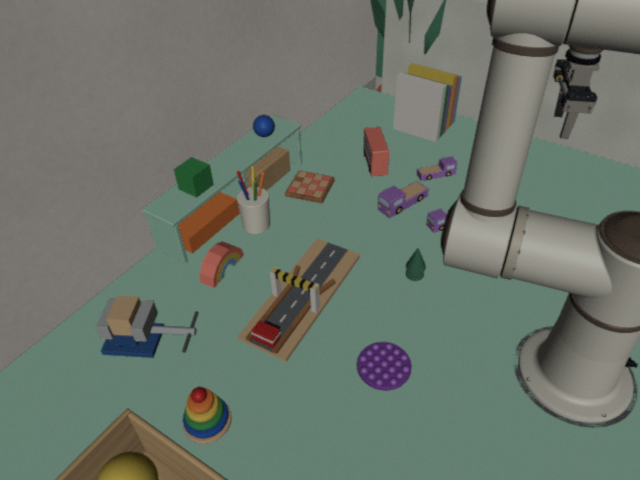

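The top view shows three lilac pickups: at (431,243), about 57 px long, and two small ones at (495,246) and (433,294), about 43 px each. The largest, (431,243), fits. The road runs from (336,230) to (205,262), with the bar at (257,242) and the stop at (213,250). I'll confirm these in an enlarged crop.

```bash
python3 - <<'E'
import cv2,numpy as np
t=cv2.imread('pics/top0.png');s=cv2.imread('pics/side0.png')
r=lambda im,x,y,w,h,k:cv2.resize(im[y:y+h,x:x+w],None,fx=k,fy=k,interpolation=cv2.INTER_CUBIC)
a=r(t,395,220,80,50,5);b=r(s,370,170,80,50,5)
c=r(t,195,205,160,75,5)[:350]
cv2.imwrite('pics/crop0.png',cv2.convertScaleAbs(np.vstack([np.hstack([a,b]),c]),alpha=1.5))
E
```

```text
(no output)
```

View pics/crop0.png

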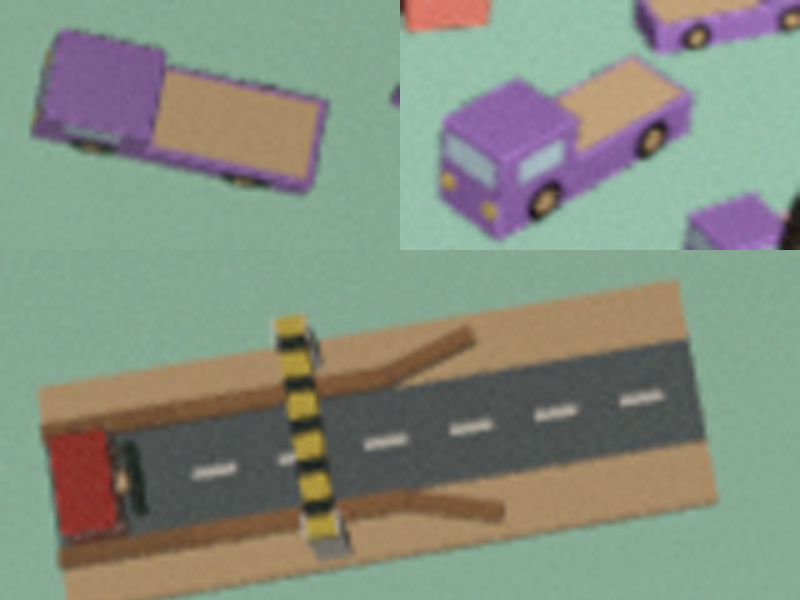

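```bash
cat > h.py <<'E'
from bench import *
import numpy as np,cv2
from scipy.optimize import least_squares
from scipy.spatial.transform import Rotation as R
def proj(f,P):
    T=f['camera_from_world'];c=np.atleast_2d(P)@T[:3,:3].T+T[:3,3]
    u=c@f['mtx'].T;return u[:,:2]/u[:,2:]
def local(p,L): # p=x,y,yaw
    L=np.atleast_2d(L);c,s=np.cos(p[2]),np.sin(p[2])
    return np.c_[p[0]+c*L[:,0]-s*L[:,1],p[1]+s*L[:,0]+c*L[:,1],L[:,2]]
def fit(obs,p0): # obs: list of (frame,L(mm),px)
    g=lambda p:np.concatenate([(proj(f,local(p,np.array(L)/1e3))-px).ravel() for f,L,px in obs])
    r=least_squares(g,p0,x_scale=[.1,.1,.1],loss='soft_l1');return r.x,g(r.x).reshape(-1,2)
def crop(pts,x0,y0,k=5): return (np.array(pts)+.5)/k-.5+[x0,y0]
E
python3 - <<'E'
from h import *
T=grab_frame('top');S=grab_frame('side')
tr=[(T,[(27.5,-24,57),(-27.5,-24,57),(27.5,24,57),(-27.5,24,57),(-117.5,-24,28)],crop([(62,32),(165,48),(42,122),(155,138),(328,100)],395,220)),
(S,[(27.5,24,57),(27.5,-24,57),(-27.5,-24,57),(-27.5,24,57),(-117.5,24,28),(-117.5,-24,28),(27.5,24,0)],crop([(100,170),(40,135),(120,78),(180,120),(292,98),(235,58),(100,238)],370,170))]
for o in(tr,tr[:1],tr[1:]):
    p,r=fit(o,[.6,-.1,1.5]);print('truck',p.round(4),np.abs(r).max(1).round(1))
rd=[(T,[(140,-60,12),(-200,-60,12),(-200,60,12),(140,60,12),(0,-56,87),(0,56,87)],crop([(40,136),(680,32),(717,252),(67,355),(290,67),(322,288)],195,205))]
rd2=[(S,[(140,-60,12),(-200,-60,12),(-200,60,12),(140,60,12)],np.array([(242,337),(321,239),(360,257),(286,355)]))]
for o in(rd+rd2,rd,rd2):
    p,r=fit(o,[.6,.2,1.6]);print('road',p.round(4),np.abs(r).max(1).round(1))
E
```

```text
truck [ 0.5445 -0.2452  1.2643] [0.5 0.8 0.4 1.2 0.1 1.3 3.2 0.6 0.3 0.7 0.8 2. ]
truck [ 0.5446 -0.246   1.2782] [0.5 0.6 0.3 0.8 0.6]
truck [ 0.5438 -0.2433  1.2571] [0.8 2.8 0.6 0.6 0.8 0.5 2.5]
road [0.5661 0.1546 1.6457] [0.4 0.3 0.8 1.6 0.4 0.3 5.1 3.7 2.8 3.8]
road [0.5676 0.155  1.6432] [0.4 0.  0.4 0.9 0.2 0.6]
road [0.5605 0.154  1.6319] [3.4 0.6 3.4 4.8]
```

The crop confirms the large pickup with its nose at the upper left. The road drives left with the red stop at the end, and the top-view fits agree to under 1 px. Now I'll work out the approach.

```bash
cat >> h.py <<'E'
def plan(wps):
    s=state();p=np.array(s['position']);r=R.from_quat(s['ee_rot'])
    for x,y,z,yaw in wps:
        rt=R.from_euler('z',yaw)*R.from_euler('x',np.pi)
        d=r.inv().apply(np.array([x,y,z])-p)/.15;t=(r.inv()*rt).as_rotvec()/np.radians(120)
        print('lin',d.round(4),'turn',t.round(4));p=np.array([x,y,z]);r=rt
E
python3 - <<'E'
from h import *
tp=(.5445,-.2457,1.272);g=local(tp,[-.030,0,0])[0];print(g)
plan([(.335,-.44,.22,.70),(.435,-.355,.2,.98),(g[0],g[1],.14,1.272)])
E
```

```text
[ 0.5356689  -0.27437075  0.        ]
lin [ 0.8399 -0.2411  0.1071] turn [-0.0005 -0.0002 -0.1333]
lin [ 0.875  -0.0039  0.1333] turn [ 0.      0.     -0.1337]
lin [0.8202 0.258  0.4   ] turn [ 0.      0.     -0.1394]
```

```bash
python3 -m pendant '{"linear":[[0.28,-0.08,0.03],[0.56,-0.16,0.07],[0.84,-0.24,0.1],[0.84,-0.24,0.1]],"turn":[[0,0,-0.05],[0,0,-0.1],[0,0,-0.133],[0,0,-0.133]],"fingers":[-1,-1,-1,-1]}' 30
python3 -m pendant '{"linear":[[0.29,0,0.04],[0.58,0,0.08],[0.875,0,0.13],[0.875,0,0.13]],"turn":[[0,0,-0.05],[0,0,-0.1],[0,0,-0.134],[0,0,-0.134]],"fingers":[-1,-1,-1,-1]}'
python3 -c "
from h import *
plan([(.5357,-.2744,.14,1.272)])"
```

```text
t: 0.6
position: [0.338, -0.4364, 0.22]
ee_rot: [0.938, 0.346, 0.001, -0.002]
force: [-0.8, -0.9, -0.0]
grip_width: 0.0917
t: 1.0
position: [0.4399, -0.348, 0.1997]
ee_rot: [0.88, 0.476, 0.001, -0.003]
force: [-1.1, -0.3, -0.1]
grip_width: 0.0918
lin [0.758  0.2675 0.4009] turn [-0.0015 -0.0028 -0.1338]
```

```bash
python3 -m pendant '{"linear":[[0.25,0.09,0.13],[0.5,0.18,0.26],[0.758,0.267,0.4],[0.758,0.267,0.4],[0.758,0.267,0.4]],"turn":[[0,0,-0.05],[0,0,-0.1],[0,-0.003,-0.134],[0,-0.003,-0.134],[0,-0.003,-0.134]],"fingers":[-1,-1,-1,-1,-1]}'
python3 - <<'E'
from h import *
g=(.5357,-.2744);plan([(*g,.027,1.272)]);print(state()['force'])
t=grab_frame('top');s=grab_frame('side')
r=lambda im,x,y,w,h,k:cv2.resize(im[y:y+h,x:x+w],None,fx=k,fy=k,interpolation=cv2.INTER_CUBIC)
a=r(t['pixels'],385,190,100,100,4);b=r(s['pixels'],350,120,100,100,4)
cv2.imwrite('pics/pre.png',cv2.convertScaleAbs(np.hstack([a,b]),alpha=1.5))
E
```

```text
t: 1.5
position: [0.5351, -0.2749, 0.1396]
ee_rot: [0.804, 0.594, -0.002, -0.002]
force: [0.2, -0.0, -0.1]
grip_width: 0.0919
lin [0.0048 0.0063 0.7504] turn [-0.0022  0.0001 -0.    ]
[ 0.16295965 -0.00073773 -0.07085836]
```

View pics/pre.png

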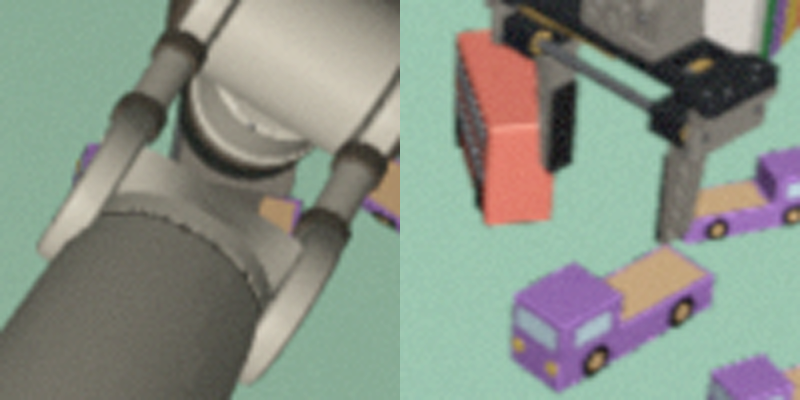

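The crop shows the jaws straddling across the truck and the neighbouring toys clear. I'll descend and grip.

```bash
python3 -m pendant '{"linear":[[0,0,0.2],[0,0.003,0.4],[0.005,0.006,0.6],[0.005,0.006,0.75],[0.005,0.006,0.75]],"turn":[[0,0,0],[0,0,0],[-0.002,0,0],[-0.002,0,0],[-0.002,0,0]],"fingers":[-1,-1,-1,-1,-1]}' 30
python3 -m pendant '{"linear":[[0,0,0],[0,0,0],[0,0,0],[0,0,0],[0,0,0]],"turn":[[0,0,0],[0,0,0],[0,0,0],[0,0,0],[0,0,0]],"fingers":[0.2,0.2,0.2,0.2,0.2]}' 30
python3 -m pendant '{"linear":[[0,0,0],[0,0,0],[0,0,0],[0,0,0],[0,0,0]],"turn":[[0,0,0],[0,0,0],[0,0,0],[0,0,0],[0,0,0]],"fingers":[1,1,1,1,1]}' 30
```

```text
t: 2.1
position: [0.5331, -0.2759, 0.026]
ee_rot: [0.806, 0.592, -0.001, -0.001]
force: [-1.1, 0.5, -0.7]
grip_width: 0.0922
t: 2.6
position: [0.5337, -0.2763, 0.0269]
ee_rot: [0.806, 0.592, -0.0, -0.001]
force: [1.9, 0.1, 0.2]
grip_width: 0.0543
t: 3.1
position: [0.5339, -0.2763, 0.0271]
ee_rot: [0.806, 0.592, -0.0, -0.0]
force: [0.3, 0.8, 2.1]
grip_width: 0.0481
```

```bash
python3 -m pendant '{"linear":[[0,0,-0.15],[0,0,-0.35],[0,0,-0.6],[0,0,-0.8],[0,0,-0.8]],"turn":[[0,0,0],[0,0,0],[0,0,0],[0,0,0],[0,0,0]],"fingers":[1,1,1,1,1]}'
python3 - <<'E'
from h import *
plan([(.545,-.17,.145,1.4),(.56,-.07,.145,1.52),(.5757,.0351,.13,1.643)])
s=grab_frame('side')
cv2.imwrite('pics/lift.png',cv2.convertScaleAbs(cv2.resize(s['pixels'][100:260,320:520],None,fx=2.5,fy=2.5),alpha=1.5))
E
```

```text
t: 3.6
position: [0.5363, -0.2781, 0.1517]
ee_rot: [0.806, 0.592, 0.001, 0.004]
force: [-0.1, -0.7, -1.8]
grip_width: 0.0479
lin [ 0.7055 -0.1601  0.0417] turn [ 0.0032  0.0017 -0.0633]
lin [ 0.674  -0.0148 -0.    ] turn [-0.      0.     -0.0573]
lin [0.7051 0.069  0.1   ] turn [ 0.      0.     -0.0587]
```

View pics/lift.png

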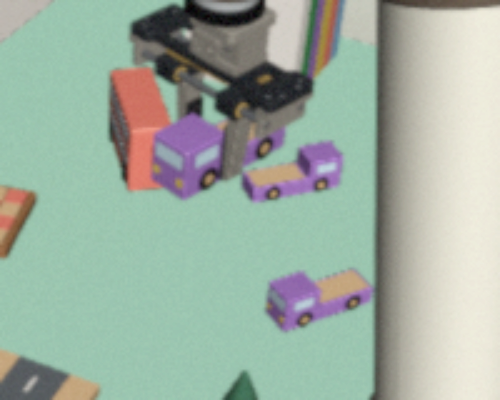

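The truck is lifted, held level behind the cab, and the other toys are undisturbed. Carrying it to the road.

```bash
python3 -m pendant '{"linear":[[0.2,-0.05,0.01],[0.45,-0.1,0.02],[0.7,-0.16,0.04],[0.7,-0.16,0.04]],"turn":[[0,0,-0.02],[0,0,-0.04],[0.003,0.002,-0.063],[0.003,0.002,-0.063]],"fingers":[1,1,1,1]}'
python3 -m pendant '{"linear":[[0.22,0,0],[0.45,-0.01,0],[0.67,-0.015,0],[0.67,-0.015,0]],"turn":[[0,0,-0.02],[0,0,-0.04],[0,0,-0.057],[0,0,-0.057]],"fingers":[1,1,1,1]}'
python3 -c "
from h import *
plan([(.5757,.0351,.13,1.643)])"
```

```text
t: 4.05
position: [0.5412, -0.1645, 0.1385]
ee_rot: [0.763, 0.646, -0.001, -0.006]
force: [-0.6, -0.4, -2.4]
grip_width: 0.0476
t: 4.45
position: [0.5543, -0.0616, 0.1365]
ee_rot: [0.722, 0.692, -0.001, -0.009]
force: [-0.0, -0.2, -2.9]
grip_width: 0.0477
lin [0.6498 0.1152 0.0488] turn [-0.0066 -0.0054 -0.0552]
```

```bash
python3 -m pendant '{"linear":[[0.22,0.04,0],[0.44,0.08,0.02],[0.65,0.115,0.04],[0.65,0.115,0.04],[0.65,0.115,0.04]],"turn":[[0,0,-0.02],[-0.003,-0.003,-0.04],[-0.0066,-0.0054,-0.055],[-0.0066,-0.0054,-0.055],[-0.0066,-0.0054,-0.055]],"fingers":[1,1,1,1,1]}'
python3 - <<'E'
from h import *
plan([(.5757,.0351,.06,1.643)])
t=grab_frame('top');s=grab_frame('side')
r=lambda im,x,y,w,h,k:cv2.resize(im[y:y+h,x:x+w],None,fx=k,fy=k,interpolation=cv2.INTER_CUBIC)
a=r(t['pixels'],195,190,160,100,5)[:,:];b=r(s['pixels'],225,190,160,180,2.5)
cv2.imwrite('pics/over.png',cv2.convertScaleAbs(np.hstack([cv2.resize(a,None,fx=.5,fy=.5),b[:250]]) if 0 else b,alpha=1.5))
E
```

```text
t: 4.95
position: [0.5748, 0.0346, 0.1296]
ee_rot: [0.681, 0.732, -0.001, -0.001]
force: [0.1, -0.7, -1.4]
grip_width: 0.0476
lin [0.0027 0.0078 0.4637] turn [-0.0014  0.     -0.0001]
```

View pics/over.png

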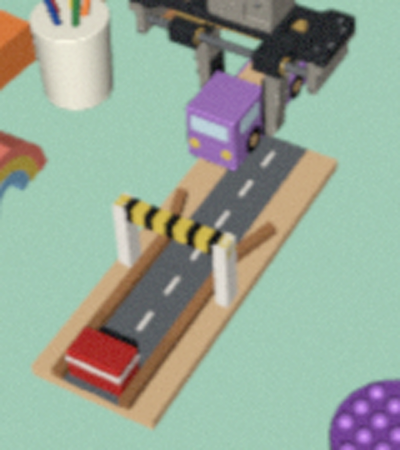

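The truck hangs over the open road end, nose towards the bar, roughly parallel to the lane. I'll lower it until contact is felt (expected at TCP z of about 0.039).

```bash
python3 -m pendant '{"linear":[[0.003,0.008,0.15],[0.003,0.008,0.3],[0.003,0.008,0.46],[0.003,0.008,0.54],[0.003,0.008,0.56]],"turn":[[0,0,0],[0,0,0],[-0.0014,0,0],[-0.0014,0,0],[-0.0014,0,0]],"fingers":[1,1,1,1,1]}'
python3 -m pendant '{"linear":[[0,0,0.01],[0,0,0.03],[0,0,0.04],[0,0,0.04]],"turn":[[0,0,0],[0,0,0],[0,0,0],[0,0,0]],"fingers":[1,1,1,1]}'
```

```text
t: 5.55
position: [0.5749, 0.0334, 0.0447]
ee_rot: [0.682, 0.731, -0.001, -0.001]
force: [-0.8, -0.0, -1.0]
grip_width: 0.0474
t: 5.95
position: [0.5754, 0.0333, 0.0392]
ee_rot: [0.682, 0.731, -0.0, -0.0]
force: [-0.5, 0.5, -1.9]
grip_width: 0.0477
```

Release gently, half open first, after one more millimetre down.

```bash
python3 -m pendant '{"linear":[[0,0,0.006],[0,0,0.008]],"turn":[[0,0,0],[0,0,0]],"fingers":[1,1]}' 10
python3 -m pendant '{"linear":[[0,0,0],[0,0,0],[0,0,0],[0,0,0],[0,0,0]],"turn":[[0,0,0],[0,0,0],[0,0,0],[0,0,0],[0,0,0]],"fingers":[-0.5,-0.8,-0.8,-0.8,-0.8]}'
python3 -m pendant '{"linear":[[0,0,-0.15],[0,0,-0.35],[0,0,-0.6],[0,0,-0.6]],"turn":[[0,0,0],[0,0,0],[0,0,0],[0,0,0]],"fingers":[-0.8,-0.8,-0.8,-0.8]}'
python3 -m pendant '{"linear":[[-0.2,0,0],[-0.5,0,0],[-0.8,0,0],[-0.8,0,0]],"turn":[[0,0,0],[0,0,0],[0,0,0],[0,0,0]],"fingers":[1,1,1,1]}' 30
python3 - <<'E'
from h import *
t=grab_frame('top');s=grab_frame('side')
r=lambda im,x,y,w,h,k:cv2.resize(im[y:y+h,x:x+w],None,fx=k,fy=k,interpolation=cv2.INTER_CUBIC)
a=r(t['pixels'],195,205,160,75,5)
b=r(s['pixels'],225,200,160,90,2.5)
b=cv2.copyMakeBorder(b,0,0,0,400,cv2.BORDER_CONSTANT)
cv2.imwrite('pics/placed.png',cv2.convertScaleAbs(np.vstack([a,b]),alpha=1.5))
E
```

```text
t: 6.15
position: [0.5758, 0.0333, 0.0391]
ee_rot: [0.682, 0.731, -0.0, -0.0]
force: [-4.1, 0.3, 7.8]
grip_width: 0.0481
t: 6.65
position: [0.5757, 0.0333, 0.039]
ee_rot: [0.682, 0.731, -0.0, -0.0]
force: [-0.1, -0.0, -0.1]
grip_width: 0.0824
t: 7.05
position: [0.5797, 0.0328, 0.1349]
ee_rot: [0.682, 0.731, 0.003, 0.004]
force: [1.7, -1.0, 0.6]
grip_width: 0.0831
t: 7.45
position: [0.5881, -0.0917, 0.1349]
ee_rot: [0.684, 0.729, 0.002, 0.005]
force: [0.2, 0.5, -0.4]
grip_width: 0.0525
```

View pics/placed.png

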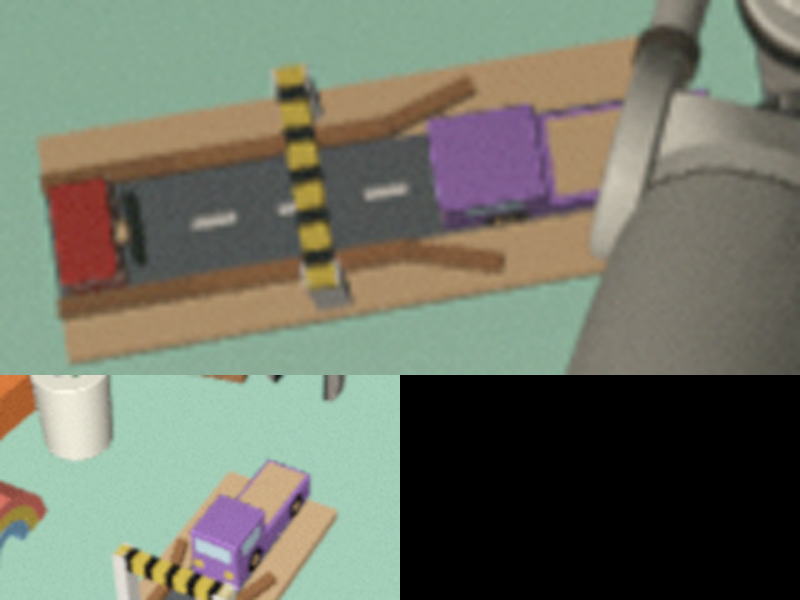

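The truck sits upright on the road with its roof at crop (428..548, 107..210), before the bar and nose towards it. Next is its offset in the road frame and the push line.

```bash
python3 - <<'E'
from h import *
T=grab_frame('top')
o=[(T,[(140,-60,12),(140,60,12),(0,-56,87),(0,56,87)],crop([(39,136),(70,362),(290,67),(322,288)],195,205)),
   (T,[(-200,-60,12),(-200,60,12)],crop([(680,32),(717,252)],195,205))]
q,r=fit(o,[.567,.155,1.64]);print('road',q.round(4),np.abs(r).max(1).round(1))
o=[(T,[(27.5,-24,69),(-27.5,-24,69),(27.5,24,69),(-27.5,24,69)],crop([(428,120),(540,107),(440,210),(548,197)],195,205))]
p,r=fit(o,[.57,.07,1.64]);print('truck',p.round(4),np.abs(r).max(1).round(1))
tc=np.array([.5757,.0333]);yw=2*np.arctan2(.731,.682);pk=np.r_[tc+.0324*np.array([np.cos(yw),np.sin(yw)]),yw];print('by kin',pk)
for a in(p,pk):
    d=a[:2]-q[:2];c,s=np.cos(q[2]),np.sin(q[2]);print('in road',c*d[0]+s*d[1],-s*d[0]+c*d[1],a[2]-q[2])
# buffer front at crop (128,195)-(142,262) top edge z=12+25
o=[(T,[(0,-18,37),(0,18,37)],crop([(135,193),(147,262)],195,205))]
b,r=fit(o,[.56,.25,1.64]);d=b[:2]-q[:2];print('buffer road x',c*d[0]+s*d[1],-s*d[0]+c*d[1],b[2])
w=local(q,[[-.26,0,0],[-.235,0,0]]);print(w)
plan([(*w[0,:2],.12,q[2]),(*w[0,:2],.043,q[2])])
E
```

```text
road [0.567  0.1548 1.6478] [0.2 0.4 0.1 0.4 0.1 0.5]
truck [0.5715 0.0643 1.5991] [0.3 0.4 0.3 0.3]
by kin [0.57345557 0.06562217 1.64012453]
in road -0.09065927235295668 0.002500039386686419 -0.04864193863002497
in road -0.08944537236980571 0.00039546853865953923 -0.0076471617739442
buffer road x 0.0904537515849078 0.0017571117065176278 1.6796140621139883
[[ 0.58696541 -0.10439701  0.        ]
 [ 0.58504292 -0.07947104  0.        ]]
lin [-0.1194 -0.0127  0.0964] turn [ 0.0042  0.0007 -0.0041]
lin [ 0.     -0.      0.5133] turn [0. 0. 0.]
```

```bash
python3 -m pendant '{"linear":[[-0.12,-0.013,0.1],[-0.12,-0.013,0.1],[-0.12,-0.013,0.1]],"turn":[[0.004,0,-0.004],[0.004,0,-0.004],[0.004,0,-0.004]],"fingers":[1,1,1]}'
python3 -m pendant '{"linear":[[0,0,0.15],[0,0,0.3],[0,0,0.45],[0,0,0.52],[0,0,0.52]],"turn":[[0,0,0],[0,0,0],[0,0,0],[0,0,0],[0,0,0]],"fingers":[1,1,1,1,1]}'
python3 -c "
from h import *
q=(.567,.1548,1.6478)
w=local(q,[[-.225,0,0],[-.14,0,0]])
print(w);plan([(*w[0,:2],.04,q[2]),(*w[1,:2],.04,q[2])]);print(state()['force'])"
```

```text
t: 7.9
position: [0.5865, -0.103, 0.119]
ee_rot: [0.679, 0.734, -0.0, -0.0]
force: [-0.0, 0.4, 0.2]
grip_width: 0.0169
t: 8.4
position: [0.5855, -0.1018, 0.0398]
ee_rot: [0.679, 0.734, -0.001, -0.002]
force: [-0.7, -0.0, -0.2]
grip_width: 0.0003
[[ 0.58430871 -0.06953325  0.        ]
 [ 0.57776986  0.01521486  0.        ]]
lin [ 0.2147  0.0091 -0.0013] turn [-0.0016 -0.0006  0.0006]
lin [ 0.5667 -0.     -0.    ] turn [0. 0. 0.]
[-0.66761216 -0.00840063 -0.22457515]
```

```bash
python3 -m pendant '{"linear":[[0.07,0.009,0],[0.14,0.009,0],[0.19,0.009,0],[0.21,0.009,0],[0.21,0.009,0]],"turn":[[-0.001,0,0],[-0.001,0,0],[-0.001,0,0],[-0.001,0,0],[-0.001,0,0]],"fingers":[1,1,1,1,1]}'
python3 -m pendant '{"linear":[[0.02,0,0],[0.04,0,0],[0.07,0,0],[0.1,0,0],[0.13,0,0]],"turn":[[0,0,0],[0,0,0],[0,0,0],[0,0,0],[0,0,0]],"fingers":[1,1,1,1,1]}'
python3 -c "
from h import *
q=(.567,.1548,1.6478)
w=local(q,[[-.12,0,0]]);plan([(*w[0,:2],.04,q[2])]);print(state()['force'])"
```

```text
t: 8.9
position: [0.5845, -0.0696, 0.0403]
ee_rot: [0.679, 0.735, 0.0, -0.001]
force: [-0.1, 0.4, 0.7]
grip_width: 0.0008
t: 9.4
position: [0.5831, -0.05, 0.0404]
ee_rot: [0.679, 0.735, 0.0, -0.0]
force: [0.2, -1.1, 0.6]
grip_width: 0.0004
lin [ 0.5698 -0.0006  0.0029] turn [-0.0002 -0.0003  0.0011]
[ 0.19853599 -1.06641956  0.55746937]
```

```bash
python3 -m pendant '{"linear":[[0.03,0,0],[0.06,0,0],[0.09,0,0],[0.12,0,0],[0.15,0,0]],"turn":[[0,0,0],[0,0,0],[0,0,0],[0,0,0],[0,0,0]],"fingers":[1,1,1,1,1]}'
python3 -m pendant '{"linear":[[0.03,0,0],[0.06,0,0],[0.08,0,0],[0.1,0,0],[0.1,0,0]],"turn":[[0,0,0],[0,0,0],[0,0,0],[0,0,0],[0,0,0]],"fingers":[1,1,1,1,1]}'
python3 - <<'E'
from h import *
q=(.567,.1548,1.6478)
w=local(q,[[-.08,0,0]]);plan([(*w[0,:2],.04,q[2])]);print(state()['force'])
t=grab_frame('top');s=grab_frame('side')
r=lambda im,x,y,w,h,k:cv2.resize(im[y:y+h,x:x+w],None,fx=k,fy=k,interpolation=cv2.INTER_CUBIC)
a=r(t['pixels'],195,205,130,75,4);b=r(s['pixels'],235,220,130,75,4)
cv2.imwrite('pics/push.png',cv2.convertScaleAbs(np.vstack([a,b]),alpha=1.5))
E
```

```text
t: 9.9
position: [0.5813, -0.0272, 0.0404]
ee_rot: [0.679, 0.735, 0.0, -0.0]
force: [1.1, -0.6, -0.1]
grip_width: 0.0009
t: 10.4
position: [0.58, -0.0117, 0.0404]
ee_rot: [0.678, 0.735, 0.0, -0.001]
force: [0.1, 0.4, -0.4]
grip_width: 0.0006
lin [0.5802 0.0006 0.003 ] turn [-0.0002 -0.0005  0.0012]
[ 0.0801247   0.42792594 -0.4084754 ]
```

View pics/push.png

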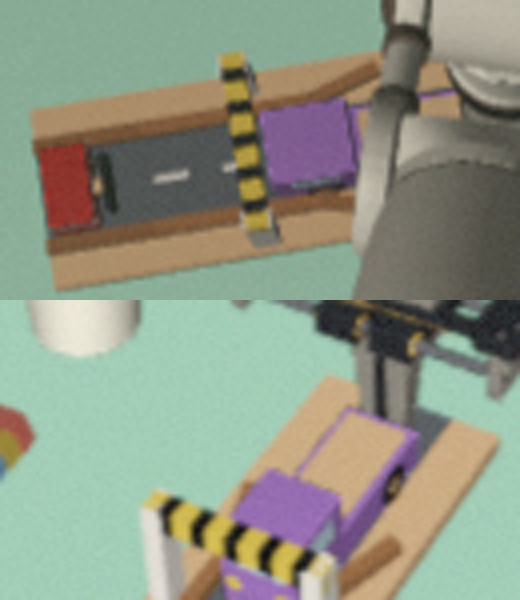

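The truck is in mid-lane and straight, its nose just reaching the bar, with the fingers centred on the tail. Pushing on with force readings.

```bash
python3 -m pendant '{"linear":[[0.03,0,0],[0.06,0,0],[0.09,0,0],[0.12,0,0],[0.15,0,0]],"turn":[[0,0,0],[0,0,0],[0,0,0],[0,0,0],[0,0,0]],"fingers":[1,1,1,1,1]}'
python3 -m pendant '{"linear":[[0.03,0,0],[0.06,0,0],[0.09,0,0],[0.12,0,0],[0.15,0,0]],"turn":[[0,0,0],[0,0,0],[0,0,0],[0,0,0],[0,0,0]],"fingers":[1,1,1,1,1]}'
python3 -m pendant '{"linear":[[0.03,0,0],[0.06,0,0],[0.09,0,0],[0.12,0,0],[0.15,0,0]],"turn":[[0,0,0],[0,0,0],[0,0,0],[0,0,0],[0,0,0]],"fingers":[1,1,1,1,1]}'
python3 -c "
from h import *
q=(.567,.1548,1.6478)
w=local(q,[[-.08,0,0]]);plan([(*w[0,:2],.04,q[2])]);print(state()['force'])"
```

```text
t: 11.0
position: [0.5781, 0.0108, 0.0403]
ee_rot: [0.678, 0.735, 0.0, -0.001]
force: [0.4, -1.2, -0.4]
grip_width: 0.0004
t: 11.5
position: [0.5763, 0.0337, 0.0403]
ee_rot: [0.678, 0.735, 0.0, -0.001]
force: [0.5, -0.8, 0.3]
grip_width: 0.0005
t: 12.0
position: [0.5744, 0.0565, 0.0403]
ee_rot: [0.678, 0.735, 0.0, -0.001]
force: [0.1, -0.4, -0.9]
grip_width: 0.0002
lin [0.1241 0.0015 0.0022] turn [-0.0004 -0.0005  0.0011]
[ 0.12174313 -0.38020738 -0.9253722 ]
```

```bash
python3 -m pendant '{"linear":[[0.02,0,0],[0.04,0,0],[0.06,0,0],[0.08,0,0],[0.09,0,0]],"turn":[[0,0,0],[0,0,0],[0,0,0],[0,0,0],[0,0,0]],"fingers":[1,1,1,1,1]}'
python3 -m pendant '{"linear":[[0.006,0,0],[0.012,0,0],[0.018,0,0],[0.024,0,0],[0.03,0,0]],"turn":[[0,0,0],[0,0,0],[0,0,0],[0,0,0],[0,0,0]],"fingers":[1,1,1,1,1]}'
python3 - <<'E'
from h import *
t=grab_frame('top');q=(.567,.1548,1.6478)
d=state()['position'][:2]-np.array(q[:2]);print('tcp road x',np.cos(q[2])*d[0]+np.sin(q[2])*d[1])
cv2.imwrite('pics/near.png',cv2.convertScaleAbs(cv2.resize(t['pixels'][215:280,195:295],None,fx=6,fy=6,interpolation=cv2.INTER_CUBIC),alpha=1.5))
E
```

```text
t: 12.5
position: [0.5733, 0.0702, 0.0403]
ee_rot: [0.678, 0.735, 0.0, -0.001]
force: [0.0, 0.2, 0.2]
grip_width: 0.0003
t: 13.0
position: [0.5729, 0.0747, 0.0403]
ee_rot: [0.678, 0.735, 0.0, -0.001]
force: [1.0, -0.4, 0.3]
grip_width: 0.0004
tcp road x -0.08018738919363463
```

View pics/near.png

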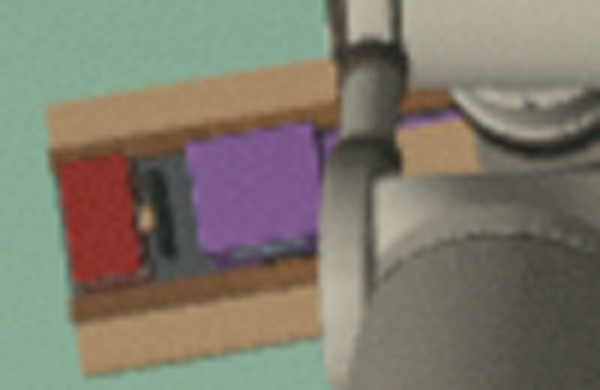

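The cab is fully past the bar and the bar is undisturbed. The gap to the buffer (crop x of about 176 to 192) is roughly 10 mm. Creeping in.

```bash
python3 -m pendant '{"linear":[[0.008,0,0],[0.016,0,0],[0.024,0,0],[0.032,0,0],[0.04,0,0]],"turn":[[0,0,0],[0,0,0],[0,0,0],[0,0,0],[0,0,0]],"fingers":[1,1,1,1,1]}'
python3 -m pendant '{"linear":[[0.004,0,0],[0.008,0,0],[0.012,0,0]],"turn":[[0,0,0],[0,0,0],[0,0,0]],"fingers":[1,1,1]}'
```

```text
t: 13.55
position: [0.5724, 0.0809, 0.0403]
ee_rot: [0.678, 0.735, 0.0, -0.001]
force: [0.9, -1.2, -0.5]
grip_width: 0.0005
t: 13.85
position: [0.5723, 0.0828, 0.0403]
ee_rot: [0.678, 0.735, 0.0, -0.001]
force: [-0.5, -0.4, 0.5]
grip_width: 0.0005
```

```bash
python3 -m pendant '{"linear":[[0.003,0,0],[0.006,0,0],[0.009,0,0]],"turn":[[0,0,0],[0,0,0],[0,0,0]],"fingers":[1,1,1]}'
```

```text
t: 14.15
position: [0.5721, 0.0841, 0.0403]
ee_rot: [0.678, 0.735, 0.0, -0.001]
force: [0.1, -1.2, -0.8]
grip_width: 0.0002
```

```bash
python3 -m pendant '{"linear":[[0.003,0,0],[0.006,0,0],[0.009,0,0]],"turn":[[0,0,0],[0,0,0],[0,0,0]],"fingers":[1,1,1]}'
```

```text
t: 14.45
position: [0.5721, 0.0855, 0.0403]
ee_rot: [0.678, 0.735, 0.0, -0.001]
force: [0.3, -0.5, -0.7]
grip_width: 0.0008
```

```bash
python3 -m pendant '{"linear":[[0.003,0,0],[0.006,0,0]],"turn":[[0,0,0],[0,0,0]],"fingers":[1,1]}'
```

```text
t: 14.65
position: [0.572, 0.0865, 0.0403]
ee_rot: [0.678, 0.735, 0.0, -0.001]
force: [-0.1, 0.0, 0.3]
grip_width: 0.0002
```

```bash
python3 -m pendant '{"linear":[[0.003,0,0],[0.006,0,0]],"turn":[[0,0,0],[0,0,0]],"fingers":[1,1]}'
```

```text
t: 14.85
position: [0.5719, 0.0874, 0.0403]
ee_rot: [0.678, 0.735, 0.0, -0.001]
force: [0.2, -1.0, 0.3]
grip_width: 0.0003
```

```bash
python3 -m pendant '{"linear":[[0.003,0,0],[0.006,0,0]],"turn":[[0,0,0],[0,0,0]],"fingers":[1,1]}'
```

```text
t: 15.05
position: [0.5718, 0.0883, 0.0403]
ee_rot: [0.678, 0.735, 0.0, -0.001]
force: [-0.1, -1.1, 0.2]
grip_width: 0.0004
```

```bash
python3 -m pendant '{"linear":[[0.003,0,0],[0.006,0,0]],"turn":[[0,0,0],[0,0,0]],"fingers":[1,1]}'
```

```text
t: 15.25
position: [0.5717, 0.0893, 0.0403]
ee_rot: [0.678, 0.735, 0.0, -0.001]
force: [0.0, -1.6, 0.1]
grip_width: 0.0004
```

```bash
python3 -m pendant '{"linear":[[0.003,0,0],[0.005,0,0]],"turn":[[0,0,0],[0,0,0]],"fingers":[1,1]}'
```

```text
t: 15.45
position: [0.5717, 0.0901, 0.0403]
ee_rot: [0.678, 0.735, 0.0, -0.001]
force: [-0.1, -0.1, -0.8]
grip_width: 0.0004
```

```bash
python3 -m pendant '{"linear":[[0.003,0,0],[0.005,0,0]],"turn":[[0,0,0],[0,0,0]],"fingers":[1,1]}'
```

```text
t: 15.65
position: [0.5717, 0.0906, 0.0403]
ee_rot: [0.678, 0.735, -0.0, -0.001]
force: [-0.9, -2.7, -0.3]
grip_width: 0.0003
```

```bash
python3 -m pendant '{"linear":[[0.003,0,0],[0.005,0,0]],"turn":[[0,0,0],[0,0,0]],"fingers":[1,1]}'
```

```text
t: 15.85
position: [0.5717, 0.0907, 0.0403]
ee_rot: [0.678, 0.735, -0.001, -0.0]
force: [0.4, -6.5, -0.8]
grip_width: 0.0003
```

```bash
python3 -m pendant '{"linear":[[0.003,0,0],[0.005,0,0]],"turn":[[0,0,0],[0,0,0]],"fingers":[1,1]}'
```

```text
t: 16.05
position: [0.5718, 0.0907, 0.0404]
ee_rot: [0.678, 0.735, -0.001, 0.0]
force: [0.7, -6.0, -0.1]
grip_width: 0.0007
```

```bash
python3 -c "
from h import *
t=grab_frame('top')
cv2.imwrite('pics/near2.png',cv2.convertScaleAbs(cv2.resize(t['pixels'][220:275,200:255],None,fx=8,fy=8,interpolation=cv2.INTER_CUBIC),alpha=1.5))"
```

```text
(no output)
```

View pics/near2.png

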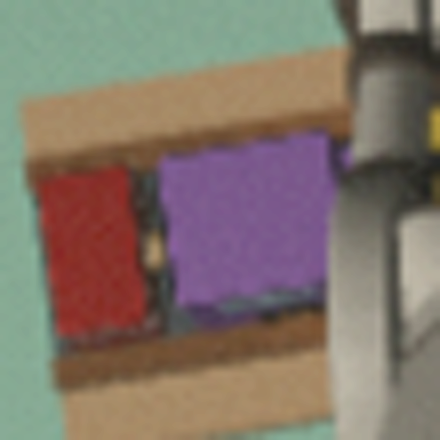

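The nose meets the buffer: motion stopped at y=0.0907 and the force settled at about 6 N. Holding the same offset for over a second.

```bash
python3 -m pendant '{"linear":[[0.005,0,0],[0.005,0,0],[0.005,0,0]],"turn":[[0,0,0],[0,0,0],[0,0,0]],"fingers":[1,1,1]}'
```

```text
t: 16.4
position: [0.5718, 0.0907, 0.0404]
ee_rot: [0.678, 0.735, -0.001, 0.001]
force: [0.4, -6.8, -0.9]
grip_width: 0.0007
```

```bash
python3 -m pendant '{"linear":[[0.005,0,0],[0.005,0,0],[0.005,0,0],[0.005,0,0]],"turn":[[0,0,0],[0,0,0],[0,0,0],[0,0,0]],"fingers":[1,1,1,1]}'
```

```text
t: 16.8
position: [0.5718, 0.0907, 0.0404]
ee_rot: [0.678, 0.735, -0.002, 0.001]
force: [0.8, -6.6, -0.1]
grip_width: 0.0005
```

```bash
python3 -m pendant '{"linear":[[0.005,0,0],[0.005,0,0],[0.005,0,0],[0.005,0,0],[0.005,0,0]],"turn":[[0,0,0],[0,0,0],[0,0,0],[0,0,0],[0,0,0]],"fingers":[1,1,1,1,1]}'
```

```text
t: 17.3
position: [0.5718, 0.0908, 0.0404]
ee_rot: [0.678, 0.735, -0.002, 0.002]
force: [0.6, -6.1, -0.1]
grip_width: 0.0001
```

Held at about 6–7 N from t=15.85 to 17.3 s. Backing off straight, then up and clear.

```bash
python3 -m pendant '{"linear":[[-0.02,0,0],[-0.08,0,0],[-0.2,0,0],[-0.35,0,0],[-0.5,0,0]],"turn":[[0,0,0],[0,0,0],[0,0,0],[0,0,0],[0,0,0]],"fingers":[1,1,1,1,1]}'
python3 -m pendant '{"linear":[[-0.1,0,-0.2],[-0.2,0,-0.5],[-0.3,0,-0.9],[-0.3,0,-0.9]],"turn":[[0,0,0],[0,0,0],[0,0,0],[0,0,0]],"fingers":[1,1,1,1]}'
python3 -m pendant '{"linear":[[-0.3,0,0],[-0.6,0,0],[-0.9,0,0],[-0.9,0,0],[-0.9,0,0]],"turn":[[0,0,0],[0,0,0],[0,0,0],[0,0,0],[0,0,0]],"fingers":[1,1,1,1,1]}'
python3 - <<'E'
from h import *
t=grab_frame('top');s=grab_frame('side')
r=lambda im,x,y,w,h,k:cv2.resize(im[y:y+h,x:x+w],None,fx=k,fy=k,interpolation=cv2.INTER_CUBIC)
a=r(t['pixels'],195,205,160,75,5)[:300];b=r(s['pixels'],190,130,320,240,1.25)
c=r(t['pixels'],100,100,430,322,.93)[:300,:400]
cv2.imwrite('pics/end.png',cv2.convertScaleAbs(np.vstack([a,np.hstack([b,c])]),alpha=1.5));print(state()['force'])
E
```

```text
t: 17.8
position: [0.5779, 0.0154, 0.0409]
ee_rot: [0.678, 0.735, -0.002, 0.002]
force: [0.8, -0.5, 0.8]
grip_width: 0.0002
t: 18.2
position: [0.5851, -0.0309, 0.1829]
ee_rot: [0.678, 0.735, 0.001, 0.006]
force: [-0.6, -0.4, 0.8]
grip_width: 0.0005
t: 18.7
position: [0.5954, -0.1658, 0.1831]
ee_rot: [0.679, 0.734, 0.001, 0.005]
force: [0.5, 0.8, -0.0]
grip_width: 0.0006Traceback (most recent call last):
  File "<stdin>", line 6, in <module>
    return _nx.concatenate(arrs, 1, dtype=dtype, casting=casting)
           ~~~~~~~~~~~~~~~^^^^^^^^^^^^^^^^^^^^^^^^^^^^^^^^^^^^^^^
ValueError: all the input array dimensions except for the concatenation axis must match exactly, but along dimension 0, the array at index 0 has size 300 and the array at index 1 has size 299
```

```bash
python3 - <<'E'
from h import *
t=grab_frame('top');s=grab_frame('side')
a=cv2.resize(t['pixels'][205:265,195:355],(800,300),interpolation=cv2.INTER_CUBIC)
b=cv2.resize(s['pixels'][130:370,190:510],(400,300));c=cv2.resize(t['pixels'][100:400,100:500],(400,300))
cv2.imwrite('pics/end.png',cv2.convertScaleAbs(np.vstack([a,np.hstack([b,c])]),alpha=1.5));print(state()['force'])
E
```

```text
[ 0.3822882  -0.3067408   0.01060207]
```

View pics/end.png

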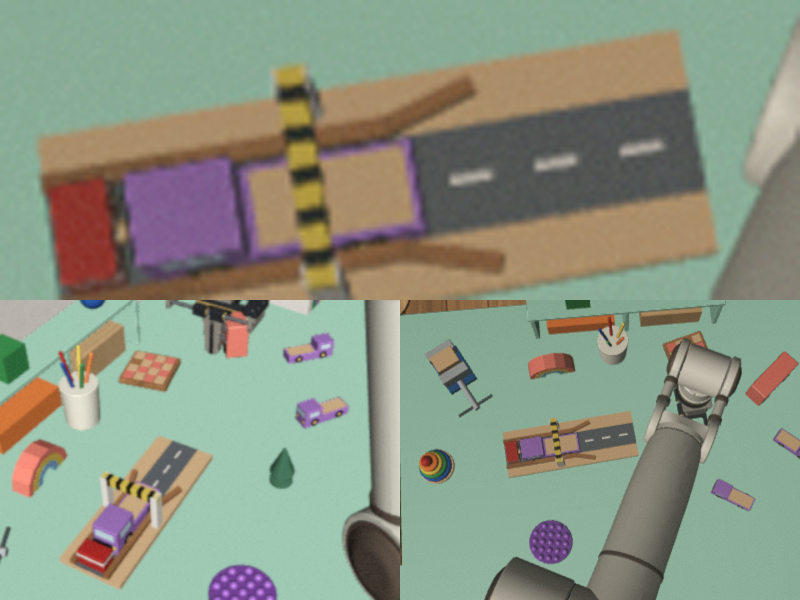

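The truck is parked straight in the lane with its nose at the buffer, the bar across the bed is intact, the other toys are in place, and the robot is clear. Handing in.

```bash
python3 -c "
from bench import *
print(sign_off())"
```

```text
the job is handed in; nothing more can be done
None
```

The large lilac pickup cleared the bar and is parked with its nose at the red stop's buffer; the job is handed in at about 19 s, against the 56 s limit.

- **Placing:** I gripped it behind the cab, carried it to the open end of the road and set it down with the nose about 62 mm before the bar. It was within about 2.5 mm of mid-lane.
- **Pushing:** I pushed it by the tail with closed fingers, and readings stayed at or below about 1.6 N until contact. I felt the buffer with the tool at y = 0.0907 m.
- **Pressing:** The readings were 6.0 to 6.8 N from t = 15.85 to 17.3 s, then I backed straight off. The force is only reported at the end of each call, so a brief peak in between would not show.
- **Last checks:** The final pictures show the truck straight in the lane at the buffer, the bar undisturbed and the robot clear. I compared the other toys by eye, not by measurement: they look unmoved, except that the tree was hidden in the top view and the arm partly covered the tile puzzle there. Both stand in place in the side view.
- **Disagreement:** After placing, the camera fit put the truck's yaw about 0.05 rad off the road, while the arm's own pose gave 0.01 rad. The later pictures show it straight in the lane.
- **Side view:** My side-camera corner readings of the road were up to 5 px off, so I used the top-view fit.

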